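# Touch-check a heat sink after earthing

## Robot

A 6-joint arm with a two-finger parallel gripper is mounted at the origin on a cart in front of the work surface, level with it; the furniture and walls round the work are solid. World frame = base frame: x ahead of the robot, y to its left, z up, the work surface at z = 0. Lengths are in mm, angles in degrees, forces in N, time in s.
With the tool pointing down it reaches from about 350 to 850 mm from the base axis. Payload 8.1 kg.
Tool frame: the origin (TCP) lies on the centre line of the jaws, within the pads' length; the fingertips stand 19 mm ahead of it and the grasp point (between the pads) is the TCP; z points along the fingers, y is the line along which they close (so a half turn about z gives the same grasp; the last joint's range is limited). The gripper opens to 85 mm and grips with 20 to 120 N. Pads are 22 mm wide; open, the fingers measure 114 mm over their backs; the gripper's body (76 mm by 85 mm) begins 54 mm behind the grasp point. The pads swing forward as they close: fully open they stand 13 mm farther back than shut.
Start: joints at [60.252, 7.471, 85.268, -0, 87.261, -4.893], TCP at [252.173, 544.439, 250.292] pointing down, gripper open.
Joint ranges: [-169.43, 169.43], [-51.17, 129.36], [1.28, 143.12], [-76.62, 256.62], [0, 156.53], [-152.29, 152.29]. Speed limits (degrees/s): [136.94, 136.94, 159.86, 180, 180, 180].

## Interface

Orientations are given as [roll, pitch, yaw] about the fixed x, y, z axes, in that order (R = Rz(yaw) Ry(pitch) Rx(roll)).
In Python, from bench import r gives the robot as it stands. The module is installed in compiled form; this text tells all that it offers.
- The arm moves only by the tool servo_tool, never from a script. Its arguments are lists of equal length, an entry for each row: "fingers": the finger opening in m, from 0 to 0.0854; "linear": the shift along the tool's x, y, z in m, a list of three; "rotation": the turn, a rotation vector about the tool's x, y, z in degrees, a list of three. A call has 1 to 10 rows; each row is the pose to reach, as a shift and turn from the pose commanded when the call began, along the tool's axes at that moment; what a row does not reach only later rows make up. A row lasts 1/10 s, in which the tool goes at most 50 mm and 8.59 degrees, less where a joint would pass 70% of its speed; a pose out of reach is approached as far as the arm can. A call with a gripper value outside its range is refused whole. The fingers move at their own pace and stop on an object; "force" is the grip in N (left out, the last holds). Time passes only in rows, so rows that repeat a pose let the fingers close. It gives the time, the measured TCP pose, the force, the opening and the grip force at its end, in the units of the state.
- r.sense(): the state, without advancing time (a new reading comes with each control period).
- r.snapshot(name): name is "scene" or "side" or "wrist"; returns a dict with "frame" (480x640x3 uint8, red, green, blue), "fx", "fy", "cx", "cy" (pixels), "camera_from_world" (4x4, takes a point from world to camera coordinates). Camera axes: x right, y up, looking along -z (the intrinsics and any distortion apply to the point x, -y, -z); pixel columns grow to the right and rows downward; lengths in mm; the calibration is good to about 2 mm. A picture is of the moment at which its call begins. There is no depth.
- r.hand_in(): hands the job in; it is judged then, once.
The state is a dict: "time": time; "joint_pos": joint angles; "qd": joint speeds; "joint_efforts": joint torques, N m; "tool_pos": TCP position; "tcp_rot": TCP orientation; "ft_force": force on the tool from outside, world axes, zero at the start; "wrist_torque": the same for the moment, N m; "finger_gap": finger opening in mm; "grip_force": force on a finger pad.
Only numpy, scipy, OpenCV 4.12 (cv2) and the standard library are available. Lean on these libraries where they do the work, as an engineer would, in place of code of your own. Each camera call takes 0.05 s, during which the arm holds its last target. There are 200 camera calls.

## Task

Feel whether the finned heat sink is still warm, discharging static first: with the fingertips press the round metal plate of the earth tester down and keep it down for a second, let it come up, then rest the fingertips lightly on top of the finned heat sink for about a second and withdraw. Do not press the tester's square plate. Only touch, never pick up or shift: the heat sink stays where it is, and the finless dark blocks and all the other loose things are not touched.

Things in the scene. Friction and masses are not known exactly. Their poses are not given: they have to be found in the camera images.
- earth_tester: Earth tester: low grey box fixed to the desk at any yaw, 74 (its x) x 104 (its y) x 34 mm high, with two sprung steel plates standing 8 mm proud of its top: a round one at its own (6, +28) mm and a square one at (6, -28) mm; three small white lamps in a dark strip along its -x edge. Origin: centre of its underside, z up.
- round_top (a point): Centre of the top face of the round steel plate (32 mm across), 42 mm above the desk when up; it moves with the plate.
- round_plate (a joint): Travel of the round plate in m: 0 up, 0.005 fully down. The spring starts at about 1 N and fully down takes about 5.4 N; counts as pressed beyond 0.0025 and comes up by itself.
- square_top (a point): Centre of the top face of the square steel plate (30 x 30 mm), 42 mm above the desk, 56 mm from the round plate's centre. Leave it alone.
- square_plate (a joint): Travel of the square plate in m, 0 up, 0.005 fully down; must stay up.
- heatsink: The finned heat sink: dark, 40 (x, along the fins) x 45 (y) x 24 mm high, eight thin upright fins on a base plate, loose on the desk, about 0.1 kg. Origin: centre of its underside, z up; the fins' top edges lie 24 mm above it. A resting touch of 1 to 10 N is plenty; a steady 30 N or a knock over 100 N is too hard, so come down slowly.
- power_brick: Dark box with a paper label on its flat top, 42 x 68 x 30 mm high, loose. Origin: centre of its underside. Leave alone.
- ferrite_clamp: Plain dark block with a seam, 23 x 34 x 20 mm high, loose. Origin: centre of its underside. Leave alone.
- relay_box: Dark block, 22 x 29 x 22 mm high with a small pale label and short pins on top, loose. Origin: centre of its underside. Leave alone.
- solder_spool: Spool, 56 mm across, 40 mm high, loose behind the dark parts. Origin: centre of its underside. Leave alone.
- side_cutter: Side-cutting pliers lying flat, 55 x 136 x 13 mm, loose. Origin: centre of its underside. Leave alone.
- eraser: White eraser, 19 x 42 x 12 mm, loose. Origin: centre of its underside. Leave alone.
- filter_module: Small metal module with a connector, 30 x 64 x 15 mm, loose. Origin: centre of its underside. Leave alone.
There are look-alikes about, which are no part of the job. What is shaped like the heatsink but pink is not meant.

How it is judged:
By the outcome, as a careful person would: the job done as asked, in the order asked, and still so for the second after the job is handed in, with the robot touching nothing.
It also fails if it takes over 42 s, if anything falls off the work surface, if the arm or the gripper's body presses on something with over 40 N, if the wrist force passes 120 N, or if a joint passes its speed limit or range.

## Working session

There is one attempt and no reset: what is moved stays moved. The work goes in short steps, Python scripts to look and compute and a tool call to move; the robot and the scene stay as the last step left them, time stands still between calls to the robot, and variables do not carry over. Pictures are saved under pics/ and viewed, at most 10 in all, crops included, and the job is handed in when it is done.

Besides the shell and the picture viewer there is one more tool, called after "Call:" in YAML: its name, and indented under it one key for each argument. servo_tool: Moves the arm, as the interface text tells. Its arguments: {"type":"object","properties":{"fingers":{"type":"array","items":{"type":"number"}},"linear":{"type":"array","items":{"type":"array","items":{"type":"number"}}},"rotation":{"type":"array","items":{"type":"array","items":{"type":"number"}}},"force":{"type":"number"}},"required":["fingers","linear","rotation"]}

```bash
mkdir -p pics; cat > h.py <<'E'
import numpy as np, cv2, pickle
from bench import r
def snap(n,f):
    s=r.snapshot(n); cv2.imwrite(f'pics/{f}.png',s['frame'][:,:,::-1]); pickle.dump(s,open(f'pics/{f}.pkl','wb')); return s
def load(f): return pickle.load(open(f'pics/{f}.pkl','rb'))
def ray(s,u,v,z):
    M=np.array(s['camera_from_world']); R=M[:3,:3]; c=-R.T@M[:3,3]
    d=R.T@np.array([(u-s['cx'])/s['fx'],-(v-s['cy'])/s['fy'],-1]); return c+d*(z-c[2])/d[2]
def proj(s,p):
    M=np.array(s['camera_from_world']); q=M[:3,:3]@np.array(p,float)+M[:3,3]
    return np.array([s['cx']+s['fx']*q[0]/-q[2], s['cy']+s['fy']*-q[1]/-q[2]])
E
python3 - <<'E'
from h import *
a=[]
for n in('scene','side','wrist'):
    s=snap(n,n+'0'); print(n,[k for k in s],ray(s,320,240,0),s['fx'])
    M=np.array(s['camera_from_world']); print(-M[:3,:3].T@M[:3,3])
print(r.sense())
E
```

```text
scene ['frame', 'fx', 'fy', 'cx', 'cy', 'camera_from_world'] [ 585.44153229 -272.57947987    0.        ] 580.3342158650535
[-477.72597368 1514.77425335  957.17675541]
side ['frame', 'fx', 'fy', 'cx', 'cy', 'camera_from_world'] [547.15864932 -49.6180651    0.        ] 455.1640369989795
[-7.71288718e-01 -1.23868220e+03  6.71231015e+02]
wrist ['frame', 'fx', 'fy', 'cx', 'cy', 'camera_from_world'] [2.89403989e+02 5.28619411e+02 5.68434189e-14] 386.2860677576594
[183.19073917 575.71163067 373.80519857]
{'time': 0.15, 'joint_pos': array([ 6.02517998e+01,  7.50499116e+00,  8.53150081e+01, -4.23276275e-04,
        8.72631952e+01, -4.89102233e+00]), 'qd': array([ 0.01159588, -0.04441062, -0.11685275,  0.08300357,  0.00232438,
        0.01611399]), 'joint_efforts': array([ 1.90542432e-04, -5.70073557e+01, -5.01150763e+01, -1.73960998e-04,
        9.96709830e-03,  3.04238324e-05]), 'tool_pos': array([251.97616739, 544.08029975, 249.48666406]), 'tcp_rot': array([-1.79917072e+02, -6.67200531e-03,  1.55142838e+02]), 'ft_force': array([ 0.17568166,  0.01037705, -0.91737742]), 'wrist_torque': array([-0.00938377,  0.00847604, -0.03390508]), 'grip_force': 0.0, 'finger_gap': 85.45971325024789}
```

View pics/scene0.png

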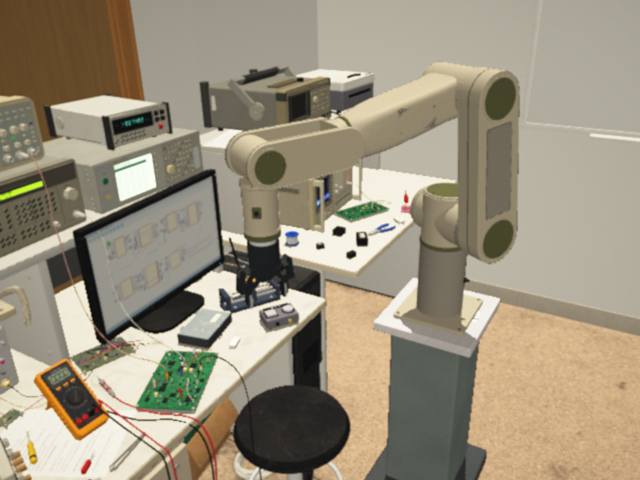

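View pics/side0.png

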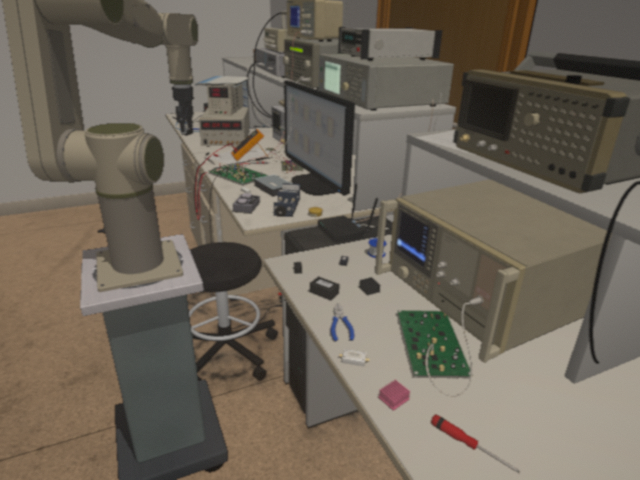

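The scene view shows the earth tester at about (279,317). The side view shows dark blocks at (298,267), (344,260), (324,287) with the label, and (370,286), plus a pink look-alike at (394,394). I'll take closer crops.

```bash
python3 - <<'E'
from h import *
s=load('scene0');d=load('side0')
print('tester',ray(s,279,315,40))
for p in[(298,267),(344,260),(324,287),(370,286),(394,394)]: print(p,ray(d,*p,12))
for p in[(291,239),(320,245),(339,231),(362,239),(351,254)]: print(p,ray(s,*p,12))
print('tester side',ray(d,246,203,38))
c=lambda f,x,y,w,h,k: cv2.resize(cv2.imread(f'pics/{f}.png')[y:y+h,x:x+w],(w*k,h*k),interpolation=cv2.INTER_CUBIC)
a=c('scene0',250,290,60,50,6);b=c('scene0',305,222,70,50,6)
e=c('side0',280,245,110,60,7)
o=np.zeros((300+420,800,3),np.uint8); o[:300,:360]=a;o[:300,360:780]=b;o[300:,:770]=e
cv2.imwrite('pics/crop1.png',cv2.resize(o,None,fx=.83,fy=.83))
E
```

```text
tester [381.99850171 317.7714558   40.        ]
(298, 267) [ 410.73296842 -200.82209541   12.        ]
(344, 260) [ 550.20165252 -214.1386611    12.        ]
(324, 287) [ 436.03525408 -322.86637733   12.        ]
(370, 286) [ 551.32877827 -364.94865911   12.        ]
(394, 394) [ 404.86198519 -713.22929624   12.        ]
(291, 239) [ 677.94321161 -205.89991579   12.        ]
(320, 245) [ 549.1453163  -210.64442098   12.        ]
(339, 231) [ 547.64581357 -360.20165595   12.        ]
(362, 239) [ 431.4119759  -333.52260946   12.        ]
(351, 254) [ 408.29985803 -196.04447434   12.        ]
tester side [388.00508537 248.31429449  38.        ]
```

View pics/crop1.png

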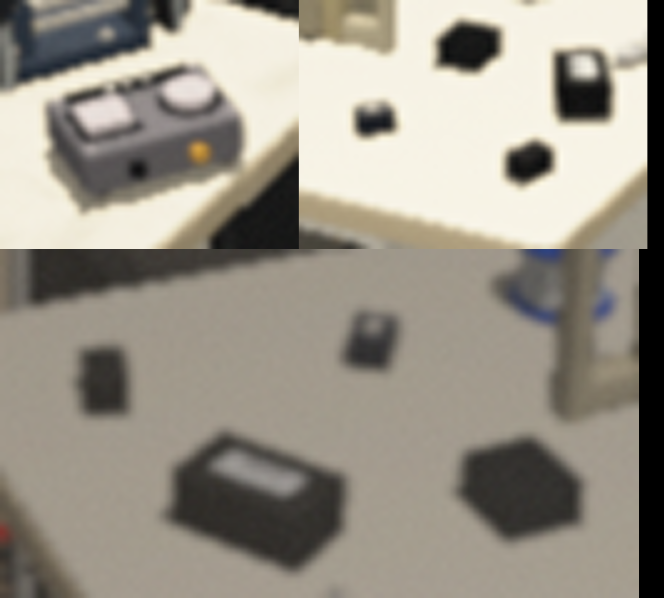

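View pics/wrist0.png

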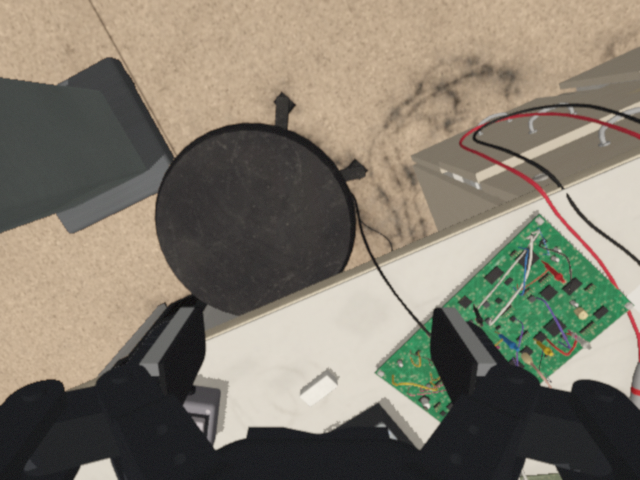

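The crop shows the tester with its round plate on the right at scene (288,308) and the square one at (270,313). Heat-sink candidates in the side view:
- Power brick with a label at (324,287)
- Small plain block, probably the ferrite clamp, at (298,267)
- Relay box with a label at (344,260)
- Unlabelled wide, low block at (370,286), which is my choice at about (549,-362)
- Pink look-alike at (394,394), excluded

I'll check the choice with the wrist camera when I'm there. First I move over the tester, with the fingers closed.

Call:
servo_tool:
  fingers: [0,0,0,0,0,0,0]
  linear:
    - [-0.03,-0.025,0]
    - [-0.06,-0.05,0]
    - [-0.09,-0.08,0]
    - [-0.12,-0.105,0]
    - [-0.15,-0.13,0]
    - [-0.173,-0.15,0]
    - [-0.173,-0.15,0]
  rotation:
    - [0,0,0]
    - [0,0,0]
    - [0,0,0]
    - [0,0,0]
    - [0,0,0]
    - [0,0,0]
    - [0,0,0]
  force: 40

```text
time: 0.85
tool_pos: [347.4, 332.8, 250.1]
tcp_rot: [-179.9, 0.1, 154.9]
ft_force: [0.2, 1.0, -0.0]
finger_gap: -0.0
grip_force: 0.0
```

```bash
python3 - <<'E'
from h import *
s=snap('wrist','w1'); q=r.sense(); print(q['time'],q['tool_pos'],q['tcp_rot'],q['ft_force'],q['finger_gap'])
for p in[(0,0),(320,240),(640,480)]:print(ray(s,*p,42))
E
```

```text
0.9 [346.74436723 334.29782979 250.2129276 ] [1.79998892e+02 5.20219227e-03 1.54971637e+02] [-0.53771524  0.7434157  -0.12496952] 0.058313117348668196
[ 98.43099759 183.50047683  42.        ]
[373.36139874 322.51084128  42.        ]
[779.00143808 527.61063916  42.        ]
```

View pics/w1.png

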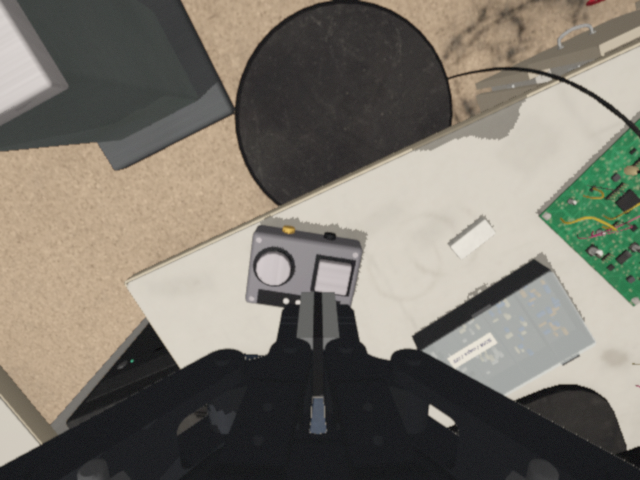

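The wrist view shows the round plate centred at (273,266), the square plate at (333,277), and the lamps on the dark strip below them.

```bash
python3 - <<'E'
from h import *
from scipy.spatial.transform import Rotation as Ro
s=load('w1'); a=ray(s,273,266,42); b=ray(s,333,277,42); print(a,b,np.linalg.norm(a-b))
s0=load('scene0'); print(proj(s0,a),proj(s0,b))
q=r.sense(); R=Ro.from_euler('xyz',q['tcp_rot'],degrees=True); print(R.inv().apply(a-q['tool_pos']),R.inv().apply(b-a))
E
```

```text
[377.7667407  272.71107394  42.        ] [411.13100715 318.25331835  42.        ] 56.45591467616503
[288.44026019 307.751053  ] [270.76359364 312.03611454]
[-54.14573499 -42.68315365 208.21701935] [-1.09638969e+01  5.53810731e+01  2.06632853e-03]
```

Call:
servo_tool:
  fingers: [0,0,0,0,0,0,0,0,0,0]
  linear:
    - [-0.02,-0.016,0.01]
    - [-0.045,-0.035,0.04]
    - [-0.054,-0.044,0.075]
    - [-0.054,-0.044,0.11]
    - [-0.054,-0.044,0.135]
    - [-0.054,-0.044,0.155]
    - [-0.054,-0.044,0.168]
    - [-0.054,-0.044,0.176]
    - [-0.054,-0.044,0.18]
    - [-0.054,-0.044,0.18]
  rotation:
    - [0,0,0]
    - [0,0,0]
    - [0,0,0]
    - [0,0,0]
    - [0,0,0]
    - [0,0,0]
    - [0,0,0]
    - [0,0,0]
    - [0,0,0]
    - [0,0,0]

```text
time: 1.9
tool_pos: [376.7, 273.4, 70.5]
tcp_rot: [180.0, 0.0, 155.2]
ft_force: [1.1, 0.6, -0.3]
finger_gap: -0.0
grip_force: 0.0
```

```bash
python3 - <<'E'
from h import *
s=snap('wrist','w2'); q=r.sense(); print(q['time'],q['tool_pos'],q['tcp_rot'],q['ft_force'])
cv2.imwrite('pics/w2c.png',cv2.resize(s['frame'][150:350,190:450,::-1],None,fx=3,fy=3))
print(proj(s,[377.8,272.7,42]))
E
```

```text
1.95 [377.03041711 273.42843254  70.96617505] [1.79953402e+02 3.13100507e-02 1.55157567e+02] [0.32393754 0.13149911 0.78226241]
[318.04757628 304.31675903]
```

View pics/w2c.png

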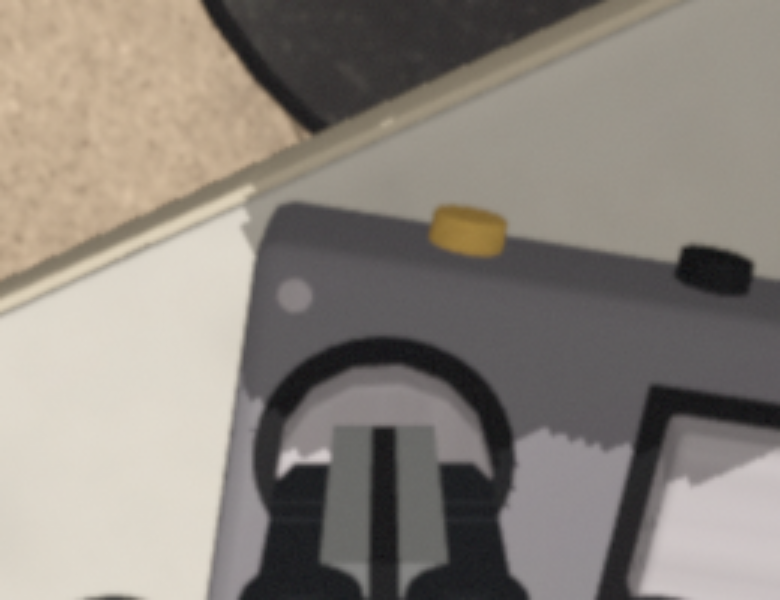

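The tips are centred over the round plate and well clear of the square one. Next I come down slowly.

Call:
servo_tool:
  fingers: [0,0,0,0,0,0]
  linear:
    - [0,0,0.004]
    - [0,0,0.008]
    - [0,0,0.01]
    - [0,0,0.012]
    - [0,0,0.013]
    - [0,0,0.013]
  rotation:
    - [0,0,0]
    - [0,0,0]
    - [0,0,0]
    - [0,0,0]
    - [0,0,0]
    - [0,0,0]

```text
time: 2.55
tool_pos: [376.7, 273.1, 57.5]
tcp_rot: [180.0, 0.0, 155.1]
ft_force: [-1.1, -0.5, 4.2]
finger_gap: -0.3
grip_force: 2.0
```

Call:
servo_tool:
  fingers: [0,0,0,0,0,0,0,0,0,0]
  linear:
    - [0,0,0.001]
    - [0,0,0.0015]
    - [0,0,0.0015]
    - [0,0,0.0015]
    - [0,0,0.0015]
    - [0,0,0.0015]
    - [0,0,0.0015]
    - [0,0,0.0015]
    - [0,0,0.0015]
    - [0,0,0.0015]
  rotation:
    - [0,0,0]
    - [0,0,0]
    - [0,0,0]
    - [0,0,0]
    - [0,0,0]
    - [0,0,0]
    - [0,0,0]
    - [0,0,0]
    - [0,0,0]
    - [0,0,0]

```text
time: 3.55
tool_pos: [376.7, 273.1, 56.0]
tcp_rot: [180.0, 0.0, 155.1]
ft_force: [-2.3, -1.0, 5.3]
finger_gap: 0.3
grip_force: 2.8
```

Call:
servo_tool:
  fingers: [0,0,0,0,0]
  linear:
    - [0,0,0]
    - [0,0,0]
    - [0,0,0]
    - [0,0,0]
    - [0,0,0]
  rotation:
    - [0,0,0]
    - [0,0,0]
    - [0,0,0]
    - [0,0,0]
    - [0,0,0]

```text
time: 4.05
tool_pos: [376.8, 273.1, 56.1]
tcp_rot: [180.0, 0.0, 155.1]
ft_force: [-1.0, -0.1, 5.2]
finger_gap: 0.0
grip_force: 2.8
```

```bash
python3 - <<'E'
from h import *
s=snap('wrist','w3'); q=r.sense(); print(q['time'],q['tool_pos'],q['ft_force'])
cv2.imwrite('pics/w3c.png',cv2.resize(s['frame'][200:360,230:430,::-1],None,fx=3,fy=3))
E
```

```text
4.1 [376.76162402 273.05636431  56.04358944] [-1.6968783  -0.01623941  5.25399245]
```

View pics/w3c.png

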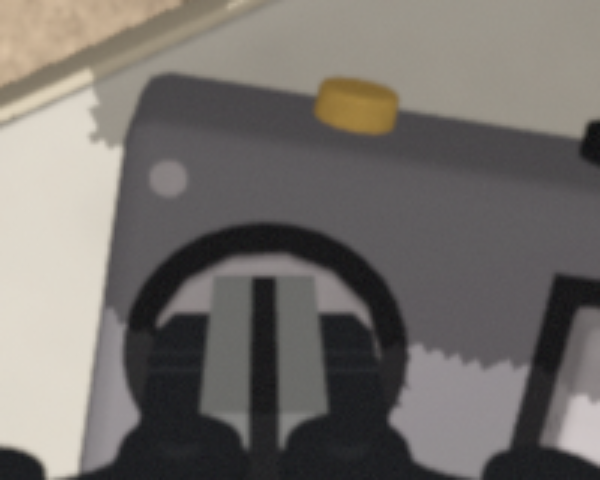

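The plate has been held down for over 1.5 s at about 5.3 N. Now I release it, lift, and travel to the dark parts.

Call:
servo_tool:
  fingers: [0,0,0,0,0,0,0,0,0,0]
  linear:
    - [0,0,-0.003]
    - [0,0,-0.008]
    - [0,0,-0.016]
    - [0,0,-0.03]
    - [0,0,-0.06]
    - [0,0,-0.095]
    - [0,0,-0.13]
    - [0,0,-0.165]
    - [0,0,-0.194]
    - [0,0,-0.194]
  rotation:
    - [0,0,0]
    - [0,0,0]
    - [0,0,0]
    - [0,0,0]
    - [0,0,0]
    - [0,0,0]
    - [0,0,0]
    - [0,0,0]
    - [0,0,0]
    - [0,0,0]

```text
time: 5.1
tool_pos: [378.6, 274.2, 256.2]
tcp_rot: [179.6, 0.3, 155.1]
ft_force: [-0.4, 0.4, 0.8]
finger_gap: -0.0
grip_force: 0.0
```

Call:
servo_tool:
  fingers: [0,0,0,0,0,0,0,0,0,0]
  linear:
    - [-0.01,-0.013,0]
    - [-0.03,-0.039,0]
    - [-0.053,-0.07,0]
    - [-0.077,-0.101,0]
    - [-0.1,-0.131,0]
    - [-0.124,-0.163,0]
    - [-0.148,-0.194,0]
    - [-0.172,-0.226,0]
    - [-0.196,-0.257,0]
    - [-0.22,-0.289,0]
  rotation:
    - [0,0,0]
    - [0,0,0]
    - [0,0,0]
    - [0,0,0]
    - [0,0,0]
    - [0,0,0]
    - [0,0,0]
    - [0,0,0]
    - [0,0,0]
    - [0,0,0]

```text
time: 6.1
tool_pos: [454.5, -83.3, 250.0]
tcp_rot: [180.0, 0.0, 155.1]
ft_force: [1.3, 0.8, -0.2]
finger_gap: -0.1
grip_force: 0.0
```

Call:
servo_tool:
  fingers: [0,0,0,0,0,0,0,0,0]
  linear:
    - [-0.024,-0.032,0]
    - [-0.048,-0.063,0]
    - [-0.072,-0.095,0]
    - [-0.096,-0.126,0]
    - [-0.12,-0.158,0]
    - [-0.14,-0.185,0]
    - [-0.155,-0.204,0]
    - [-0.163,-0.214,0]
    - [-0.163,-0.214,0]
  rotation:
    - [0,0,0]
    - [0,0,0]
    - [0,0,0]
    - [0,0,0]
    - [0,0,0]
    - [0,0,0]
    - [0,0,0]
    - [0,0,0]
    - [0,0,0]

```text
time: 7.0
tool_pos: [512.4, -345.3, 249.4]
tcp_rot: [180.0, -0.0, 155.1]
ft_force: [-0.6, -0.4, 0.4]
finger_gap: -0.3
grip_force: 0.0
```

```bash
python3 - <<'E'
from h import *
s=snap('wrist','w4'); q=r.sense(); print(q['time'],q['tool_pos'],q['tcp_rot'],q['ft_force'],q['joint_pos'])
E
```

```text
7.05 [ 512.49607165 -344.13452628  249.52185738] [ 1.79970296e+02 -5.46454807e-02  1.55109739e+02] [0.35820044 0.11044587 0.19339752] [-3.86473153e+01  1.02082996e+01  8.23286855e+01  1.58721844e-02
  8.75231567e+01 -1.03757734e+02]
```

View pics/w4.png

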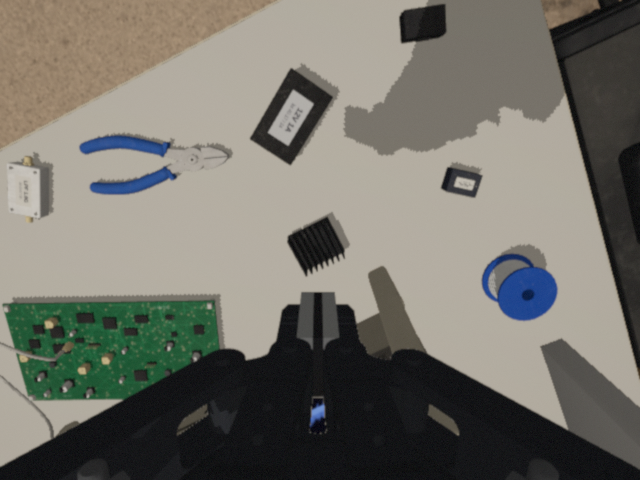

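The wrist view shows the finned heat sink at (317,245). The other parts are the brick (291,115), the plain block (422,22), the relay box (461,181) and the spool (520,285). The analyzer's handle post starts at (377,270), so I'll triangulate it to check clearance.

```bash
python3 - <<'E'
from h import *
from scipy.spatial.transform import Rotation as Ro
s=load('w4'); d=load('side0'); q=r.sense(); R=Ro.from_euler('xyz',q['tcp_rot'],degrees=True)
a=ray(s,317,243,24); t=R.inv().apply(a-q['tool_pos']); print('hs',a,t, proj(d,a))
for p in[(288,238),(327,216),(345,258),(307,275)]: print(p,ray(s,*p,24)[:2])
for z in(0,30,60,100,150,200):
    print(z,'w',ray(s,377,270,z)[:2],'side',ray(d,378,272,z)[:2],'proj w->side',proj(d,ray(s,377,270,z)))
c=s['frame'][200:360,230:430,::-1]; e=d['frame'][190:300,330:410,::-1]
o=np.zeros((480,800,3),np.uint8); o[:384,:480]=cv2.resize(c,(480,384)); o[:440,480:800]=cv2.resize(e,(320,440)); cv2.imwrite('pics/c5.png',o)
E
```

```text
hs [ 544.58731485 -361.12008809   24.        ] [-36.47445076  -2.01815405 225.48615667] [367.37568482 281.96796676]
(288, 238) [ 528.49510239 -383.91639659]
(327, 216) [ 524.61234079 -341.54813889]
(345, 258) [ 569.68851362 -343.09057   ]
(307, 275) [ 570.17020004 -383.80170147]
0 w [ 604.46960913 -320.31288001] side [ 619.15972021 -293.84359073] proj w->side [378.31066949 277.59041656]
30 w [ 591.57082098 -319.78519388] side [ 591.45252277 -336.07220907] proj w->side [375.00716634 269.14682065]
60 w [ 578.67203283 -319.25750775] side [ 563.74532533 -378.3008274 ] proj w->side [371.60934153 260.46214309]
100 w [ 561.47364863 -318.55392625] side [ 526.8023954  -434.60565185] proj w->side [366.92506834 248.48936506]
150 w [ 539.97566838 -317.67444937] side [ 480.623733   -504.98668242] proj w->side [360.80773353 232.85375012]
200 w [ 518.47768812 -316.79497249] side [ 434.4450706  -575.36771298] proj w->side [354.37851704 216.42098054]
```

View pics/c5.png

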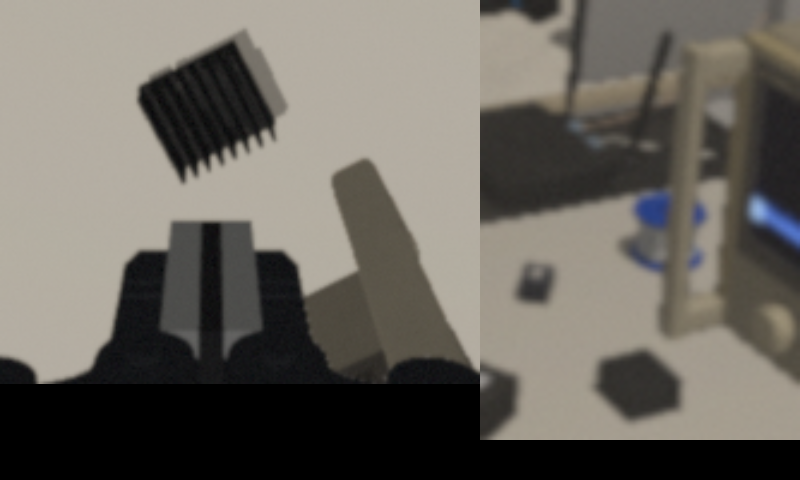

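The crop confirms eight upright fins. The handle post foot is at about (592,-319) and z≈25, near the approach. I'll turn the gripper +40° in yaw so its narrow side faces the post, and touch slightly off-centre, away from the post.

Call:
servo_tool:
  fingers: [0,0,0,0,0,0,0]
  linear:
    - [-0.006,-0.002,0]
    - [-0.013,-0.003,0]
    - [-0.02,-0.005,0]
    - [-0.028,-0.007,0]
    - [-0.0353,-0.0084,0]
    - [-0.0353,-0.0084,0]
    - [-0.0353,-0.0084,0]
  rotation:
    - [0,0,-8]
    - [0,0,-16]
    - [0,0,-24]
    - [0,0,-32]
    - [0,0,-40]
    - [0,0,-40]
    - [0,0,-40]

```text
time: 7.75
tool_pos: [541.2, -365.6, 249.9]
tcp_rot: [180.0, -0.0, -165.0]
ft_force: [-0.8, 0.3, 0.5]
finger_gap: 0.1
grip_force: 0.0
```

```bash
python3 - <<'E'
from h import *
from scipy.spatial.transform import Rotation as Ro
w=load('w4'); d=load('side0')
for z in(25,100,150,180,200,220,250): print(z,proj(w,[592,-319,z]),proj(d,[592,-319,z]))
s=snap('wrist','w6'); e=snap('side','side6'); q=r.sense(); print(q['time'],q['tool_pos'],q['tcp_rot'],q['joint_pos'])
for p in([547.5,-362,24],[541,-367,24],[592,-319,25]): print(proj(s,p))
o=np.zeros((600,800,3),np.uint8); o[:300,:400]=cv2.resize(s['frame'],(400,300))[:,:,::-1]
o[300:,:400]=cv2.resize(s['frame'][180:330,220:420],(400,300))[:,:,::-1]
o[:,400:]=cv2.resize(e['frame'][60:300,280:440],(400,600))[:,:,::-1]
cv2.imwrite('pics/c6.png',o)
E
```

```text
25 [377.15820388 268.14174278] [374.86370671 270.54069501]
100 [391.33886109 303.22113659] [376.92388309 246.55528547]
150 [405.23426084 337.59487491] [378.36039769 229.83079945]
180 [416.39701437 365.20873097] [379.24791706 219.49793874]
200 [425.56105146 387.87826324] [379.85066704 212.48047882]
220 [436.59476692 415.17291143] [380.46250707 205.3571888 ]
250 [458.12877419 468.44265135] [381.39776594 194.46852546]
7.85 [ 541.0876814  -365.9736532   249.98111604] [ 1.79991757e+02 -2.73512626e-03 -1.65001329e+02] [-3.85699625e+01  1.57024070e+01  7.59616402e+01  2.69600364e-03
  8.83442096e+01 -1.43568712e+02]
[319.48568288 213.19213981]
[316.08549715 205.20181185]
[350.43939452 267.89385649]
```

View pics/c6.png

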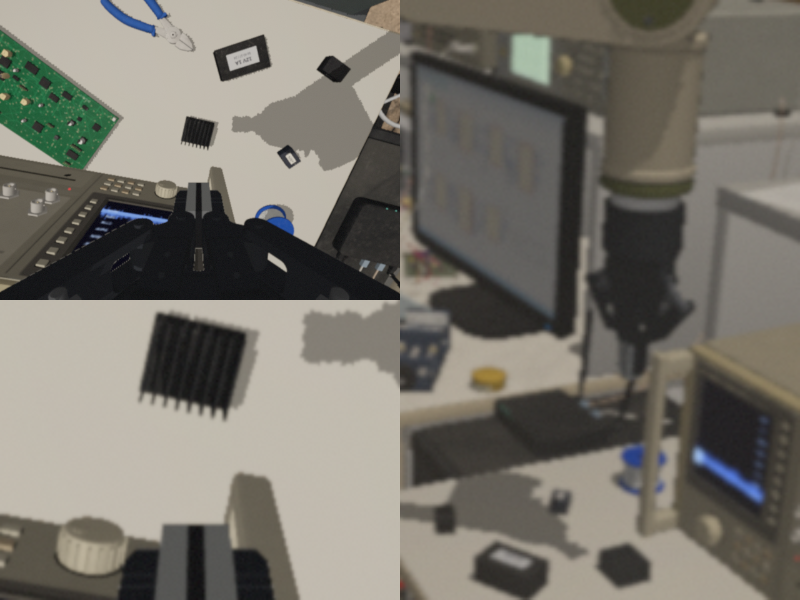

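The side and wrist views show the gripper over the heat sink, with its centre at wrist (316,212), and clear of the post, whose fitted line matches both cameras. I descend to about 9 mm above it.

Call:
servo_tool:
  fingers: [0,0,0,0,0,0,0,0,0,0]
  linear:
    - [0,0,0.015]
    - [0,0,0.04]
    - [0,0,0.07]
    - [0,0,0.1]
    - [0,0,0.13]
    - [0,0,0.155]
    - [0,0,0.175]
    - [0,0,0.188]
    - [0,0,0.196]
    - [0,0,0.198]
  rotation:
    - [0,0,0]
    - [0,0,0]
    - [0,0,0]
    - [0,0,0]
    - [0,0,0]
    - [0,0,0]
    - [0,0,0]
    - [0,0,0]
    - [0,0,0]
    - [0,0,0]

```text
time: 8.85
tool_pos: [540.7, -366.5, 50.8]
tcp_rot: [179.9, -0.0, -164.9]
ft_force: [-0.4, -0.7, 0.4]
finger_gap: -0.1
grip_force: 0.0
```

Call:
servo_tool:
  fingers: [0,0,0,0,0,0,0,0]
  linear:
    - [0,0,0.002]
    - [0,0,0.004]
    - [0,0,0.006]
    - [0,0,0.007]
    - [0,0,0.008]
    - [0,0,0.0085]
    - [0,0,0.009]
    - [0,0,0.009]
  rotation:
    - [0,0,0]
    - [0,0,0]
    - [0,0,0]
    - [0,0,0]
    - [0,0,0]
    - [0,0,0]
    - [0,0,0]
    - [0,0,0]

```text
time: 9.65
tool_pos: [541.2, -366.8, 42.7]
tcp_rot: [180.0, -0.0, -164.9]
ft_force: [0.3, 0.2, -0.1]
finger_gap: -0.2
grip_force: 0.0
```

Call:
servo_tool:
  fingers: [0,0,0]
  linear:
    - [0,0,0.0003]
    - [0,0,0.0006]
    - [0,0,0.0006]
  rotation:
    - [0,0,0]
    - [0,0,0]
    - [0,0,0]

```text
time: 9.95
tool_pos: [541.3, -366.9, 42.6]
tcp_rot: [-180.0, 0.0, -164.9]
ft_force: [-2.0, 0.5, 3.3]
finger_gap: -0.2
grip_force: 1.9
```

Contact at about 3 N; I hold it there.

Call:
servo_tool:
  fingers: [0,0,0,0,0,0,0,0,0,0]
  linear:
    - [0,0,0.0001]
    - [0,0,0.0001]
    - [0,0,0.0001]
    - [0,0,0.0001]
    - [0,0,0.0001]
    - [0,0,0.0001]
    - [0,0,0.0001]
    - [0,0,0.0001]
    - [0,0,0.0001]
    - [0,0,0.0001]
  rotation:
    - [0,0,0]
    - [0,0,0]
    - [0,0,0]
    - [0,0,0]
    - [0,0,0]
    - [0,0,0]
    - [0,0,0]
    - [0,0,0]
    - [0,0,0]
    - [0,0,0]

```text
time: 10.95
tool_pos: [541.3, -366.9, 42.6]
tcp_rot: [-180.0, 0.0, -164.9]
ft_force: [-2.4, 2.0, 4.8]
finger_gap: 0.1
grip_force: 2.6
```

Call:
servo_tool:
  fingers: [0,0,0]
  linear:
    - [0,0,0]
    - [0,0,0]
    - [0,0,0]
  rotation:
    - [0,0,0]
    - [0,0,0]
    - [0,0,0]

```text
time: 11.25
tool_pos: [541.3, -366.9, 42.6]
tcp_rot: [-180.0, 0.0, -164.9]
ft_force: [-1.8, 0.8, 5.3]
finger_gap: -0.1
grip_force: 2.6
```

Call:
servo_tool:
  fingers: [0,0,0,0,0,0,0,0,0,0]
  linear:
    - [0,0,-0.001]
    - [0,0,-0.004]
    - [0,0,-0.01]
    - [0,0,-0.025]
    - [0,0,-0.05]
    - [0,0,-0.085]
    - [0,0,-0.12]
    - [0,0,-0.155]
    - [0,0,-0.185]
    - [0,0,-0.208]
  rotation:
    - [0,0,0]
    - [0,0,0]
    - [0,0,0]
    - [0,0,0]
    - [0,0,0]
    - [0,0,0]
    - [0,0,0]
    - [0,0,0]
    - [0,0,0]
    - [0,0,0]

```text
time: 12.25
tool_pos: [541.8, -367.3, 254.7]
tcp_rot: [-179.8, 0.1, -164.9]
ft_force: [0.1, -1.3, 0.5]
finger_gap: -0.1
grip_force: 0.0
```

Call:
servo_tool:
  fingers: [0,0,0]
  linear:
    - [0,0,0]
    - [0,0,0]
    - [0,0,0]
  rotation:
    - [0,0,0]
    - [0,0,0]
    - [0,0,0]

```text
time: 12.55
tool_pos: [540.7, -366.5, 249.0]
tcp_rot: [179.9, -0.1, -164.9]
ft_force: [-0.0, 0.1, -0.3]
finger_gap: -0.0
grip_force: 0.0
```

```bash
python3 - <<'E'
from h import *
s=snap('wrist','w7'); q=r.sense(); print(q['time'],q['tool_pos'],q['ft_force'])
a=load('w6')['frame'];b=s['frame']
f=lambda x: cv2.cvtColor(x[185:240,285:350],cv2.COLOR_RGB2GRAY).astype(np.float32)
print(cv2.phaseCorrelate(f(a),f(b)), np.abs(f(a)-f(b)).mean())
E
```

```text
12.6 [ 540.55749676 -366.3427225   248.44076495] [ 0.11739527 -0.87058379 -0.56419607]
((0.3498284637236324, 0.4636893471971604), 0.9667785629078194) 9.349371
```

The picture shift is about 0.5 px, which the roughly 1.5 mm change in camera pose accounts for, so the heat sink has not moved. I hand in.

```bash
python3 -c "
from bench import r
print(r.hand_in())"
```

```text
the job is handed in; nothing more can be done
None
```

The job is handed in: I held the round plate down at about 5 N for about 1.5 s and released it, then rested the fingertips on the finned heat sink at 3–5 N for about 1.3 s and withdrew; the heat sink did not shift in the wrist pictures, and the square plate and other parts were left alone.

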